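# Hold a bag clip open over the recipe card

### The job

The recipe card hangs from a swing arm that was left turned towards the hob: swing the arm away from the hob, all the way out to its stop over the worktop. Then pick up the bag clip by its tails, squeeze it wide open against its spring and bring it around the card's free upright edge, about halfway up, with one jaw on each side and neither pressing on the card. Finish while holding it there, still squeezed open, so that I can slip a second card in; do not let the clip snap shut on the card, and leave the timer, cup and garlic alone.

Things in the scene. Friction and masses are not known exactly. Their poses are not given: they have to be found in the camera images.
- recipe_stand: Fixed recipe stand left of the hob: round dark foot 90 mm across, 16 mm high, with an upright steel post, 12 mm thick, whose dark cap ends 124 mm above the worktop (collar and cap up to 22 mm across). Origin on the post's axis at worktop level. At arm joint 0 the arm points along the stand's own -y; at the stop it points along the stand's own -x (towards the robot).
- recipe_arm (a joint): Swing of the arm about the upright post, rad: 0 = arm turned fully towards the hob, grows clockwise seen from above, stop at 1.571 (fully out). It stays where it is left; friction about 0.06 N m.
- swing_hinge (a point): Point on the post's axis at the height of the arm (105 mm). Its x axis points outward along the arm, z up. The arm is a steel bar 9 mm wide and 10 mm high, its top 110 mm above the worktop, that ends 100 mm from the axis.
- swing_knob (a point): The black upright knob on the arm, 85 mm out from the post's axis, 12 mm in diameter, standing from 114 to 140 mm above the worktop (on a 9 mm stem from the bar's top); the point lies on the knob's axis at 127 mm. Take hold of it or push it to swing the arm.
- card: Stiff white recipe card with grey ruled lines, 95 mm long (its x, outward along the arm), 3 mm thick (y), 70 mm high (z), fixed upright under the arm: from 30 to 100 mm above the worktop, 30 to 125 mm from the post's axis. Origin at its middle.
- card_edge (a point): Middle of the card's free upright edge, the far end from the post (125 mm from the axis, 65 mm above the worktop). x points outward, away from the card, y across the card's thickness, z up. This edge sticks out 25 mm past the end of the bar above.
- clip: White plastic bag clip with a 10 mm upright steel pin, 34 mm high, 100 mm long, about 55 g, lying loose on its side right of the hob. Origin on the pin's axis at the underside; x points to the jaws, -x to the two thumb tails, z up along the pin. Shut, the jaws touch and the tails spread in a V, 50 mm wide over their ends, each leaning 0.30 rad.
- clip_left (a joint): Angle of each clip half (both move equally), rad: 0 = shut, 0.30 = fully open, at a stop: tails then parallel, 28 mm over their outer faces, tip gap 24 mm. Squeezing the tails together opens the jaws. The spring shuts it; 40 mm behind the pin it takes about 5 N on each tail to start and 10 N at the stop.
- clip_tails (a point): Where to squeeze: midway between the tails (flat, 46 mm long, from 14 to 60 mm behind the pin), 40 mm behind the pin, 17 mm above the clip's underside. Axes as the clip's.
- clip_mouth (a point): Midway between the jaw tips, 41 mm ahead of the pin, 17 mm above the clip's underside. Axes as the clip's. The free throat is about 34 mm deep from here back to the pin.
- kitchen_timer: Round red and white kitchen timer, 63 mm across, 56 mm high, loose, a bystander. Origin at the centre of its underside.
- espresso_cup: Green and white espresso cup, 64 mm across, 48 mm high, loose, a bystander. Origin at the centre of its underside.
- garlic: Garlic bulb, 60 mm across, 59 mm high, loose, a bystander. Origin at the centre of its underside.

How it is judged:
On the way, in this order (a step that is already met when the one before it is completed fails the run):
1. the arm is swung fully out to its stop (value of joint recipe_arm above 1.45 rad), for 0.2 s.
2. the clip is lifted off the worktop in the fingers (height (world z) of clip above 0.03 m and contact force between the fingers and clip above 3 N), for 0.2 s.
3. the clip, squeezed open, gapes around the card's free edge (value of joint recipe_arm above 1.45 rad and value of joint clip_left above 0.2 rad and x of clip_mouth in the frame of card_edge between -0.032 and -0.006 m and y of clip_mouth in the frame of card_edge between -0.009 and 0.009 m and z of clip_mouth in the frame of card_edge between -0.022 and 0.022 m and angle between the x axis of clip and the x axis of card, either way round below 0.3 rad and angle between clip's own z axis and vertical below 0.3 rad and contact force between the fingers and clip above 3 N and contact force between clip and card below 1 N and linear speed of clip below 0.03 m/s), for 0.2 s.
At the end, for the whole second after the job is handed in: Arm within 0.12 rad of its stop; clip open over 0.2 rad, held with over 3 N, pressing on the card under 1 N, at rest; its mouth 6 to 32 mm past the free edge, within 9 mm of the card's mid-plane and 22 mm of half height, its length and pin within 0.3 rad of the card's (all of step 3); the arm keeps its last pose, push and grip.
It fails at once if the clip snaps shut on the card (value of joint clip_left below 0.1 rad and x of clip_mouth in the frame of card_edge between -0.045 and -0.002 m and y of clip_mouth in the frame of card_edge between -0.012 and 0.012 m and z of clip_mouth in the frame of card_edge between -0.05 and 0.05 m).
It fails at once if the clip is pressed or knocked against the card with over 8 N (contact force between clip and card above 8 N).
It fails at once if the kitchen timer is moved more than 20 mm (distance of kitchen_timer from where it was at the start of the episode above 0.02 m).
It fails at once if the espresso cup is moved more than 20 mm (distance of espresso_cup from where it was at the start of the episode above 0.02 m).
It fails at once if the garlic is moved more than 20 mm (distance of garlic from where it was at the start of the episode above 0.02 m).
It also fails if it takes over 50 s, if anything falls off the work surface, if the arm or the gripper's body presses on something with over 40 N, if the wrist force passes 120 N, or if a joint passes its speed limit or range.

### The arm

A 7-joint arm with a two-finger parallel gripper is mounted at the origin on a cart in front of the work surface, level with it; the furniture and walls round the work are solid. World frame = base frame: x ahead of the robot, y to its left, z up, the work surface at z = 0. Lengths are in m, angles in rad, forces in N, time in s.
With the tool pointing down it reaches from about 0.425 to 1.025 m from the base axis. Payload 9.4 kg.
Tool frame: the origin (TCP) lies midway between the tips of the shut fingers; the grasp point (between the pads) lies 19 mm behind it; y points along the fingers, x is the direction in which the jaws open and shut, and the axes are right-handed (so a half turn about y gives the same grasp; the last joint's range is limited). The gripper opens to 85 mm and grips with 20 to 120 N. Pads are 22 mm wide; open, the fingers measure 114 mm over their backs; the gripper's body (76 mm by 85 mm) begins 54 mm behind the grasp point. The pads swing forward as they close: fully open they stand 13 mm farther back than shut.
Start: joints at [1.157, 0.599, -0.003, 1.599, 0.002, 0.943, -0.08], TCP at [0.24, -0.684, 0.231] pointing down, gripper open.
Joint ranges: [-2.57, 2.57], [-0.35, 1.97], [-1.29, 1.29], [0.11, 2.56], [-1.05, 4.19], [0.11, 1.86], [-2.63, 2.63]. Speed limits (rad/s): [2.22, 2.22, 3.01, 3.01, 3.14, 3.14, 3.14].

### API

Orientations are given as a unit quaternion [w, x, y, z].
In Python, from plant import env gives the robot as it stands. The module is installed in compiled form; this text tells all that it offers.
- The arm moves only by the tool step_arm, never from a script. Its argument "commands" is a list of rows, each a list of 7 numbers: the closure, from 0 (fully open) to 1 (shut), then the shift along the world's x, y, z in cm, then the turn, a rotation vector about the world's x, y, z in rad. In form: [[grip, tx, ty, tz, ax, ay, az], ...]. A call has 1 to 5 rows; each row shifts and turns the commanded pose from where the row before left it; what a row does not reach is not made up. A row lasts 1/12 s, in which the tool goes at most 41.7 mm and 7.16 degrees, less where a joint would pass 70% of its speed; a pose out of reach is approached as far as the arm can. A call with a gripper value outside its range is refused whole. The fingers move at their own pace and stop on an object; "squeeze" is the grip in N (left out, the last holds). Time passes only in rows, so rows that do not move let the fingers close. It gives the time, the measured TCP pose, the force and the opening at its end, in the units of the state.
- env.read_state(): the state, without advancing time (a new reading comes with each control period).
- env.get_image(name): name is "scene" or "top" or "wrist"; returns a dict with "pixels" (400x640x3 uint8, red, green, blue), "z_map" (400x640 float32, m along the optical axis (not along the pixel's ray), 0 where there is no reading), "vertical_fov" (degrees; the focal length in pixels is half the picture's height over the tangent of half this angle, whatever the lens; pixels are square), "cx", "cy" (the principal point, pixels), "R" (3x3) and "t" (3): a world point X has camera coordinates R X + t. Camera axes: x right, y down, z forward; pixel columns grow to the right and rows downward; lengths in m; the calibration is good to about 2 mm. A picture is of the moment at which its call begins.
- env.hand_in(): hands the job in, once; it reports no verdict.
Trained networks look in the newest picture that a camera, given by its name, has taken for a name from the list of things; names that differ only in an ending like _2 or _b are one class to them, and where a whole thing is asked for, a point or a joint stands for the part that bears it (a point fixed in the world has none). Each returns a list of dicts, best first, with "score" (0 to 1); they miss things now and then, are a little off and sometimes report something else, mostly with a low value. They report only what shows in the picture. A call takes as long as a camera call.
- env.masks_of(label, camera): "region" (400x640 bool, what is visible of it) and "bbox" ([left, top, right, bottom] in pixels, round what is visible of it).
The state is a dict: "time_s": time; "joint_positions": joint angles; "joint_vel": joint speeds; "joint_torque": joint torques, N m; "tool_pos": TCP position; "eef_rot": TCP orientation; "wrist_force": force on the tool from outside, world axes, zero at the start; "moment": the same for the moment, N m; "finger_gap": finger opening in m.
Only numpy, scipy, OpenCV 4.12 (cv2) and the standard library are available. Lean on these libraries where they do the work, as an engineer would, in place of code of your own. Each camera call takes 0.05 s, during which the arm holds its last target.

## Working session

There is one attempt and no reset: what is moved stays moved. The work goes in short steps, Python scripts to look and compute and a tool call to move; the robot and the scene stay as the last step left them, time stands still between calls to the robot, and variables do not carry over. Pictures are saved under pics/ and viewed, and the job is handed in when it is done.

Besides the shell and the picture viewer there is one more tool, called after "Call:" in YAML: its name, and indented under it one key for each argument. step_arm: Moves the arm, as the interface text tells. Its arguments: {"type":"object","properties":{"commands":{"type":"array"},"squeeze":{"type":"number"}},"required":["commands"]}

```bash
mkdir -p pics; ls; cat > h.py <<'E'
import numpy as np,cv2
from plant import env
def img(n,f=None):
    d=env.get_image(n)
    if f: cv2.imwrite('pics/'+f,d['pixels'][:,:,::-1])
    return d
def pts(d,m=None):
    z=d['z_map']; h,w=z.shape; f=h/2/np.tan(np.radians(d['vertical_fov'])/2)
    v,u=np.nonzero((z>0)&(m if m is not None else True))
    Z=z[v,u]; P=np.stack([(u-d['cx'])/f*Z,(v-d['cy'])/f*Z,Z],1)
    return (P-d['t'])@d['R'],u,v
E
python3 - <<'E'
from h import *
print(env.read_state())
for n in ['scene','top','wrist']:
    d=img(n,n+'0.png'); print(n,d['vertical_fov'],-d['R'].T@d['t'],d['R'].round(2).tolist())
    for l in ['recipe_stand','recipe_arm','swing_knob','card','clip','kitchen_timer','espresso_cup','garlic']:
        for r in env.masks_of(l,n)[:2]:
            P,_,_=pts(d,r['region'])
            print(l,round(r['score'],2),[int(x) for x in r['bbox']],np.median(P,0).round(3) if len(P) else None,P.min(0).round(3) if len(P) else None,P.max(0).round(3) if len(P) else None)
E
```

```text
pics
{'time_s': 0.0, 'joint_positions': array([ 1.15727604,  0.60016321, -0.00255537,  1.60013963,  0.00184997,
        0.94290358, -0.07985181]), 'joint_vel': array([0.00095014, 0.00087485, 0.0009284 , 0.00077884, 0.00077647,
       0.00114732, 0.00124454]), 'joint_torque': array([ 9.52593800e-04, -7.76444721e+01,  1.56535327e+00, -2.58005869e+01,
        1.24619334e-02,  9.05738416e-03, -4.21136672e-07]), 'tool_pos': array([ 0.23942319, -0.68381677,  0.23038581]), 'eef_rot': array([ 0.57701876, -0.57646742,  0.40960417, -0.40860627]), 'wrist_force': array([-0.48149523, -0.72974169,  0.04235325]), 'moment': array([0.01534275, 0.03823221, 0.03948221]), 'finger_gap': 0.08537901496725621}
scene 57.31213832450794 [0.13223685 0.63650751 0.84510454] [[-0.75, -0.67, 0.01], [-0.49, 0.54, -0.68], [0.45, -0.51, -0.73]]
recipe_stand 0.9 [264, 228, 326, 278] [0.544 0.267 0.04 ] [ 0.486  0.156 -0.004] [0.62  0.336 0.14 ]
recipe_stand 0.29 [344, 143, 354, 161] [ 0.7   -0.166  0.034] [ 0.68  -0.247 -0.005] [ 0.732 -0.149  0.058]
recipe_arm 0.69 [376, 162, 400, 182] [ 0.553 -0.194  0.023] [ 0.502 -
[... 786 characters left out ...]
, 293, 227] [0.563 0.29  0.011] [ 0.507  0.22  -0.003] [0.612 0.333 0.143]
recipe_arm 0.47 [270, 211, 293, 228] [0.531 0.249 0.11 ] [ 0.504  0.216 -0.001] [0.561 0.285 0.143]
swing_knob 0.69 [269, 211, 297, 227] [0.522 0.235 0.11 ] [ 0.501  0.214 -0.005] [0.561 0.285 0.143]
clip 0.44 [413, 200, 430, 234] [ 0.562 -0.194  0.027] [ 0.504 -0.21  -0.007] [ 0.598 -0.157  0.041]
espresso_cup 0.8 [213, 190, 232, 217] [0.593 0.454 0.022] [ 0.551  0.416 -0.003] [0.625 0.483 0.054]
garlic 0.71 [207, 222, 228, 243] [0.49  0.467 0.039] [ 0.465  0.443 -0.004] [0.518 0.499 0.061]
wrist 61.32906509741071 [ 0.31893022 -0.65680953  0.37349771] [[0.33, -0.94, -0.0], [-0.89, -0.31, 0.33], [-0.31, -0.11, -0.95]]
```

```bash
python3 - <<'E'
import cv2
a=cv2.imread('pics/scene0.png');t=cv2.imread('pics/top0.png')
cv2.imwrite('pics/s0c.png',cv2.resize(a[120:360,180:440],None,fx=3,fy=3,interpolation=2)[:600,:])
cv2.imwrite('pics/t0c.png',cv2.resize(t[160:270,180:460],None,fx=2.8,fy=2.8,interpolation=2))
E
```

```text
(no output)
```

View pics/s0c.png

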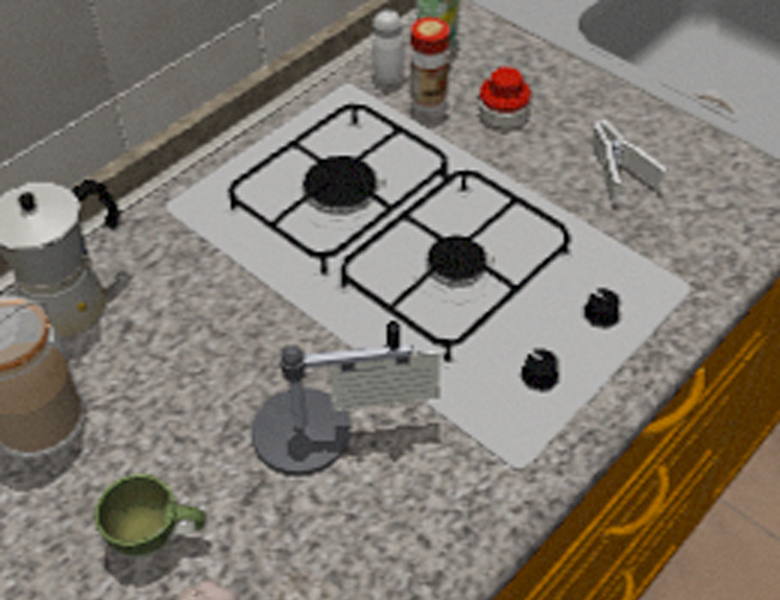

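View pics/t0c.png

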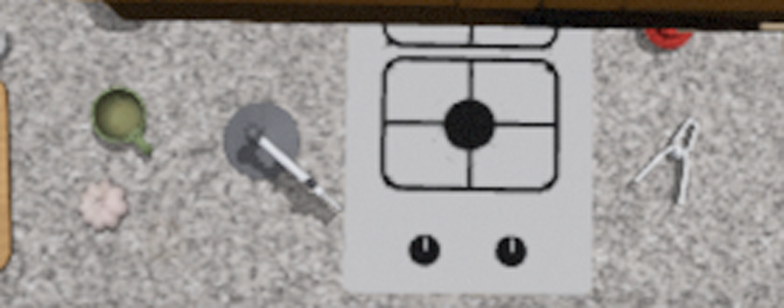

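View pics/scene0.png

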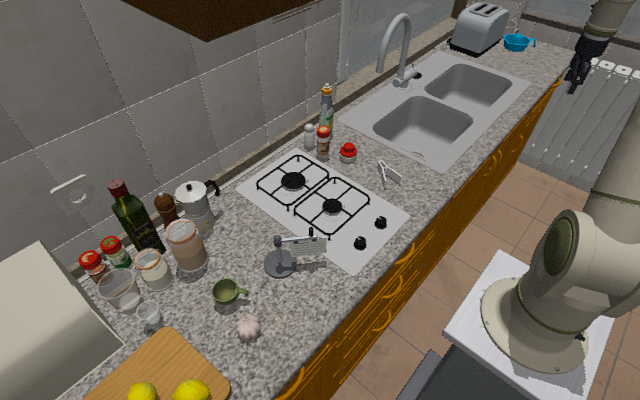

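```bash
cat >> h.py <<'E'
from scipy.spatial.transform import Rotation as Rn
def tool():
    s=env.read_state(); q=s['eef_rot']; return s,Rn.from_quat([q[1],q[2],q[3],q[0]]).as_matrix()
E
python3 - <<'E'
from h import *
s,R=tool(); print(R.round(3))
d=img('top'); P,u,v=pts(d)
m=(P[:,2]>0.16); print('high',P[m].min(0),P[m].max(0), P[m&(v<168)&(u>200)].min(0))
for l,z0,z1 in [('stand',.112,.135),('arm',.098,.135),('knob',.128,.15)]:
    m=(P[:,2]>z0)&(P[:,2]<z1)&(abs(P[:,0]-.54)<.1)&(abs(P[:,1]-.25)<.1)
    print(l); print(P[m].round(3).tolist())
m=(P[:,2]>.012)&(P[:,2]<.05)&(abs(P[:,0]-.55)<.08)&(abs(P[:,1]+.19)<.07)
print(P[m].round(3).tolist())
E
```

```text
[[ 0.331 -0.     0.944]
 [-0.944 -0.     0.331]
 [ 0.    -1.    -0.   ]]
high [ 0.03595134 -0.72688688  0.16000446] [0.94762185 1.09609689 1.37176984] [ 0.59651721 -0.24843099  0.61137877]
stand
[[0.575, 0.296, 0.125], [0.576, 0.294, 0.113], [0.576, 0.291, 0.116], [0.576, 0.288, 0.113], [0.576, 0.285, 0.113], [0.572, 0.299, 0.124], [0.572, 0.297, 0.117], [0.572, 0.293, 0.121], [0.572, 0.29, 0.121], [0.572, 0.287, 0.123], [0.573, 0.285, 0.116], [0.569, 0.299, 0.121], [0.569, 0.296, 0.12], [0.569, 0.293, 0.125], [0.569, 0.29, 0.121], [0.569, 0.288, 0.118], [0.569, 0.284, 0.12], [0.566, 0.299, 0.124], [0.566, 0.296, 0.122], [0.566, 0.293, 0.12], [0.566, 0.29, 0.123], [0.566, 0.288, 0.118], [0.566, 0.284, 0.119], [0.563, 0.299, 0.119], [0.563, 0.296, 0.119], [0.563, 0.293, 0.121], [0.563, 0.29, 0.121], [0.563, 0.287, 0.123], [0.564, 0.285, 0.113], [0.56, 0.296, 0.118], [0.56, 0.294, 0.115], [0.56, 0.29, 0.117], [0.561, 0.288, 0.113], [0.558, 0.285, 0.114], [0.555, 0.282, 0.113], [0.551, 0.278, 0.116], [0.552, 0.269, 0.113], [0.546, 0.263, 0.116], [0.542, 0.263, 0.117], [0.543, 0.26, 0.11
[... 6510 characters left out ...]
0.192, 0.022], [0.529, -0.192, 0.036], [0.529, -0.195, 0.038], [0.526, -0.138, 0.016], [0.526, -0.138, 0.031], [0.527, -0.192, 0.018], [0.526, -0.192, 0.035], [0.527, -0.197, 0.027], [0.524, -0.193, 0.017], [0.523, -0.192, 0.035], [0.524, -0.197, 0.028], [0.52, -0.19, 0.029], [0.52, -0.192, 0.037], [0.517, -0.192, 0.018], [0.517, -0.192, 0.037], [0.514, -0.188, 0.021], [0.514, -0.19, 0.031], [0.513, -0.191, 0.038], [0.51, -0.145, 0.013], [0.511, -0.189, 0.018], [0.51, -0.19, 0.031], [0.51, -0.192, 0.035], [0.508, -0.188, 0.021], [0.507, -0.189, 0.035], [0.507, -0.193, 0.03], [0.504, -0.188, 0.022], [0.504, -0.19, 0.029], [0.504, -0.194, 0.026], [0.501, -0.189, 0.015], [0.501, -0.191, 0.024]]
```

Call:
step_arm:
  commands:
    - [1,1.9,3.3,0.2,0,0,0]
    - [1,1.9,3.3,0.2,0,0,0]
    - [1,1.9,3.3,0.2,0,0,0]
    - [1,1.9,3.3,0.2,0,0,0]
    - [1,1.9,3.3,0.2,0,0,0]
  squeeze: 20

```text
time_s: 1.82
tool_pos: [0.3352, -0.5177, 0.2415]
eef_rot: [-0.577, 0.577, -0.409, 0.409]
wrist_force: [0.8, 0.3, -0.4]
finger_gap: 0.0253
```

Call:
step_arm:
  commands:
    - [1,1.9,3.3,0.2,0,0,0]
    - [1,1.9,3.3,0.2,0,0,0]
    - [1,1.9,3.3,0.2,0,0,0]
    - [1,1.9,3.3,0.2,0,0,0]
    - [1,1.9,3.3,0.2,0,0,0]

```text
time_s: 2.23
tool_pos: [0.4303, -0.3527, 0.2517]
eef_rot: [-0.577, 0.577, -0.409, 0.409]
wrist_force: [0.6, -0.1, 0.1]
finger_gap: 0.0001
```

Call:
step_arm:
  commands:
    - [1,1.9,3.3,0.2,0,0,0]
    - [1,1.9,3.3,0.2,0,0,0]
    - [1,1.9,3.3,0.2,0,0,0]
    - [1,1.9,3.3,0.2,0,0,0]
    - [1,0,0,0,0,0,0]

```text
time_s: 2.65
tool_pos: [0.51, -0.2145, 0.2599]
eef_rot: [0.58, -0.577, 0.406, -0.407]
wrist_force: [0.7, 0.0, -0.6]
finger_gap: -0.0001
```

```bash
python3 - <<'E'
from h import *
d=img('wrist','w1.png')
P,u,v=pts(d)
m=(P[:,2]>.022)&(P[:,2]<.045)&(abs(P[:,0]-.55)<.09)&(abs(P[:,1]+.18)<.08)
np.save('clip1.npy',np.c_[P[m],u[m],v[m]])
Q=P[m]; print(len(Q),Q.min(0),Q.max(0))
# topdown raster
I=np.zeros((450,400),np.uint8)
r=((0.64-Q[:,0])*2500).astype(int); c=((-.10-Q[:,1])*2500).astype(int)
k=(r>=0)&(r<450)&(c>=0)&(c<400); I[r[k],c[k]]=255
cv2.imwrite('pics/rast1.png',I)
E
```

```text
1014 [ 0.50122944 -0.21346658  0.02211358] [ 0.60040749 -0.13995882  0.03572928]
```

View pics/w1.png

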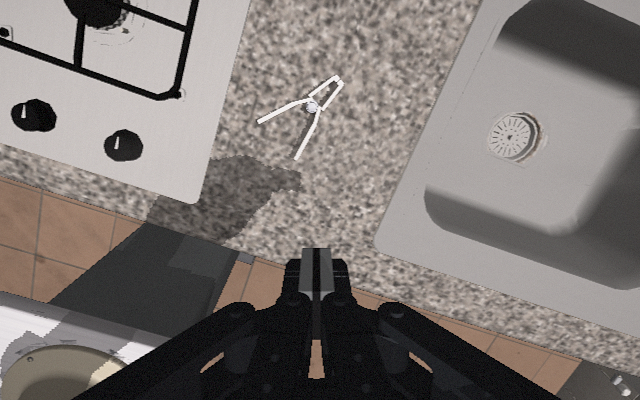

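View pics/rast1.png

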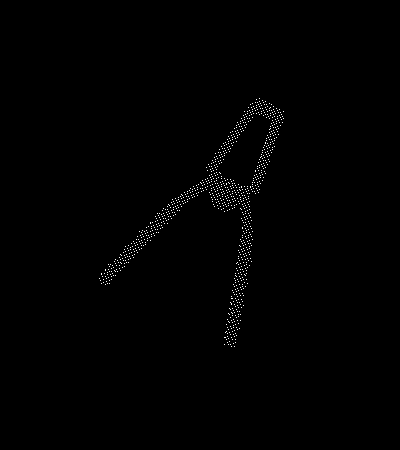

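Call:
step_arm:
  commands:
    - [1,0.2,3.9,0,0,0,0]
    - [1,0.2,3.9,0,0,0,0]
    - [1,0.2,3.9,0,0,0,0]
    - [1,0.2,3.9,0,0,0,0]
    - [1,0.2,3.9,0,0,0,0]

```text
time_s: 3.12
tool_pos: [0.5153, -0.0269, 0.2595]
eef_rot: [-0.576, 0.576, -0.409, 0.41]
wrist_force: [1.2, -0.5, -0.8]
finger_gap: 0.0
```

Call:
step_arm:
  commands:
    - [1,0.2,3.9,0,0,0,0]
    - [1,0.2,3.9,0,0,0,0]
    - [1,0.2,3.9,0,0,0,0]
    - [1,0.2,3.9,0,0,0,0]
    - [1,0,2.5,0,0,0,0]

```text
time_s: 3.53
tool_pos: [0.5238, 0.1568, 0.2595]
eef_rot: [0.578, -0.577, 0.409, -0.409]
wrist_force: [0.4, 0.7, -0.0]
finger_gap: -0.0002
```

```bash
python3 - <<'E'
from h import *
d=img('wrist','w2.png'); s,R=tool(); print(s['tool_pos'])
P,u,v=pts(d)
for l,z0,z1 in [('cap',.118,.128),('bar',.105,.114),('knob',.134,.146)]:
    m=(P[:,2]>z0)&(P[:,2]<z1)&(abs(P[:,0]-.54)<.12)&(abs(P[:,1]-.25)<.12)
    Q=P[m]; print(l,len(Q),Q.mean(0).round(4),Q.min(0).round(3),Q.max(0).round(3))
    if l=='bar':
        vx,vy,x0,y0=cv2.fitLine(Q[:,:2].astype(np.float32),cv2.DIST_HUBER,0,.001,.001).ravel(); print(vx,vy,np.arctan2(vy,vx),x0,y0)
E
```

```text
[0.5235151  0.16132113 0.25950967]
cap 423 [0.5627 0.2818 0.1214] [0.513 0.22  0.118] [0.577 0.299 0.128]
bar 1281 [0.5426 0.2577 0.1094] [0.502 0.213 0.105] [0.579 0.3   0.114]
0.6709047 0.7415436 0.8353682 0.5379989 0.25219908
knob 186 [0.5148 0.2257 0.1391] [0.508 0.22  0.134] [0.52  0.232 0.141]
```

View pics/w2.png

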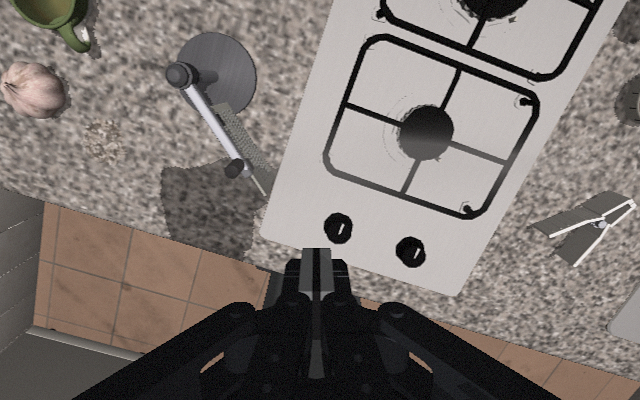

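Call:
step_arm:
  commands:
    - [1,0,0,-4,0,0,0]
    - [1,0,0,-4,0,0,0]
    - [1,0,0,-4,0,0,0]
    - [1,0,0,-2,0,0,0]
    - [1,-0.2,3,0,0,0,0]

```text
time_s: 4.0
tool_pos: [0.5201, 0.1755, 0.1147]
eef_rot: [-0.571, 0.579, -0.412, 0.411]
wrist_force: [0.7, -0.3, 1.1]
finger_gap: 0.0001
```

Call:
step_arm:
  commands:
    - [1,0,1.5,0,0,0,0]
    - [1,-1,1,0,0,0,0]
    - [1,-0.9,1.2,0,0,0,0]
    - [1,0,0,0,0,0,0]

```text
time_s: 4.33
tool_pos: [0.5014, 0.2217, 0.1191]
eef_rot: [-0.577, 0.577, -0.409, 0.408]
wrist_force: [-1.3, 0.9, 0.2]
finger_gap: 0.0002
```

Call:
step_arm:
  commands:
    - [1,-0.4,1.2,0,0,0,0]
    - [1,-0.3,1.2,0,0,0,0]
    - [1,-0.2,1,0,0,0,0]
    - [1,0,0,0,0,0,0]

```text
time_s: 4.67
tool_pos: [0.4935, 0.2576, 0.1195]
eef_rot: [0.578, -0.577, 0.409, -0.408]
wrist_force: [-0.1, -0.2, 0.8]
finger_gap: 0.0001
```

```bash
cat > arm.py <<'E'
from h import *
import sys
d=img('top','t%s.png'%sys.argv[1]); s,R=tool(); print(s['tool_pos'],s['wrist_force'])
P,u,v=pts(d)
m=(P[:,2]>.102)&(P[:,2]<.116)&(np.hypot(P[:,0]-.569,P[:,1]-.29)<.1)
Q=P[m]; vx,vy,x0,y0=cv2.fitLine(Q[:,:2].astype(np.float32),cv2.DIST_HUBER,0,.001,.001).ravel(); print(len(Q),np.degrees(np.arctan2(vy,vx)),x0,y0)
t=d['pixels']; cv2.imwrite('pics/t%sc.png'%sys.argv[1],cv2.resize(t[170:270,190:350,::-1],None,fx=5,fy=5,interpolation=2))
E
python3 arm.py 3
```

```text
[0.49372059 0.25640924 0.1194065 ] [ 0.11624866 -0.93667362 -0.06381467]Traceback (most recent call last):
  File "arm.py", line 6, in <module>
    Q=P[m]; vx,vy,x0,y0=cv2.fitLine(Q[:,:2].astype(np.float32),cv2.DIST_HUBER,0,.001,.001).ravel(); print(len(Q),np.degrees(np.arctan2(vy,vx)),x0,y0)
                        ~~~~~~~~~~~^^^^^^^^^^^^^^^^^^^^^^^^^^^^^^^^^^^^^^^^^^^^^^^^^^^^^^^
cv2.error: OpenCV(4.12.0) /io/opencv/modules/imgproc/src/linefit.cpp:50: error: (-215:Assertion failed) count > 0 in function 'fitLine2D_wods'
```

Call:
step_arm:
  commands:
    - [1,-0.1,1,0,0,0,0]
    - [1,0,0.7,0,0,0,0]
    - [1,0,0,0,0,0,0]

```text
time_s: 4.97
tool_pos: [0.4927, 0.2737, 0.1193]
eef_rot: [0.577, -0.577, 0.409, -0.409]
wrist_force: [0.5, -0.2, -0.5]
finger_gap: 0.0001
```

```bash
python3 - <<'E'
from h import *
d=img('scene','s4.png');d=img('wrist','w4.png'); s,R=tool(); print(s['tool_pos'],s['wrist_force'])
a=cv2.imread('pics/s4.png');b=cv2.imread('pics/w4.png')
cv2.imwrite('pics/c4.png',np.hstack([cv2.resize(a[170:310,190:330],(420,420)),cv2.resize(b,(380,420))]))
E
```

```text
[0.49272715 0.27223874 0.11928472] [0.66331254 0.48337762 0.17772066]
```

View pics/c4.png

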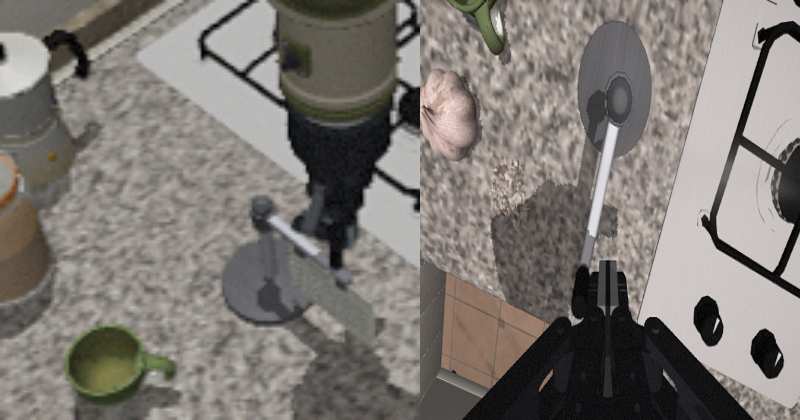

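```bash
cat > arm.py <<'E'
from h import *
import sys
d=img('wrist','wa%s.png'%sys.argv[1]); s,R=tool(); print(s['tool_pos'],s['wrist_force'])
P,u,v=pts(d)
r=np.hypot(P[:,0]-.569,P[:,1]-.29)
m=(P[:,2]>.106)&(P[:,2]<.113)&(r<.076)&(r>.016)
Q=P[m]; vx,vy,x0,y0=cv2.fitLine(Q[:,:2].astype(np.float32),cv2.DIST_HUBER,0,.001,.001).ravel(); print(len(Q),np.degrees(np.arctan2(vy,vx)),x0,y0)
m=(P[:,2]>.118)&(P[:,2]<.128)&(r<.016); print('cap',P[m].mean(0),P[m].min(0),P[m].max(0))
E
python3 arm.py 5
```

```text
[0.49268767 0.27183464 0.11929918] [0.08685569 0.14501969 0.21998147]
2291 -0.38032952 0.52482444 0.29142886
cap [0.56890874 0.2911776  0.12122235] [0.56040152 0.28220003 0.11800245] [0.5772186  0.29953014 0.12482128]
```

Call:
step_arm:
  commands:
    - [1,0.1,0.8,0,0,0,0]
    - [1,0,0,0,0,0,0]

```text
time_s: 5.28
tool_pos: [0.4938, 0.281, 0.1193]
eef_rot: [0.577, -0.577, 0.409, -0.409]
wrist_force: [-0.1, -0.5, 0.0]
finger_gap: 0.0003
```

Call:
step_arm:
  commands:
    - [1,0.1,0.8,0,0,0,0]
    - [1,0,0,0,0,0,0]

```text
time_s: 5.45
tool_pos: [0.4941, 0.2819, 0.1189]
eef_rot: [-0.573, 0.579, -0.409, 0.411]
wrist_force: [-1.2, -16.7, 6.0]
finger_gap: -0.0001
```

```bash
python3 arm.py 6
```

```text
[0.49410777 0.28187538 0.11884359] [ -0.21864123 -18.37070908   7.6763891 ]
2295 -4.9025946 0.5252032 0.29506862
cap [0.56891425 0.29133825 0.12125522] [0.56010968 0.2826336  0.11800429] [0.57742999 0.29935233 0.1250287 ]
```

Call:
step_arm:
  commands:
    - [1,0,-1,0,0,0,0]
    - [1,0,-1,0,0,0,0]
    - [1,0,-1,3,0,0,0]
    - [1,0,-1,3,0,0,0]
    - [0.5,0,-2,3,0,0,0]

```text
time_s: 5.92
tool_pos: [0.4943, 0.2291, 0.2101]
eef_rot: [0.577, -0.577, 0.409, -0.408]
wrist_force: [0.8, 0.1, -0.7]
finger_gap: 0.0109
```

Call:
step_arm:
  commands:
    - [0,0.3,-3.9,0,0,0,-0.113]
    - [0,0.3,-3.9,0,0,0,-0.113]
    - [0,0.3,-3.9,0,0,0,-0.113]
    - [0,0.3,-3.9,0,0,0,-0.113]
    - [0,0.3,-3.9,0,0,0,-0.113]

```text
time_s: 6.33
tool_pos: [0.5096, 0.031, 0.2097]
eef_rot: [-0.439, 0.438, -0.555, 0.555]
wrist_force: [1.3, -0.3, -0.1]
finger_gap: 0.0723
```

Call:
step_arm:
  commands:
    - [0,0.3,-3.9,0,0,0,-0.113]
    - [0,0.3,-3.9,0,0,0,-0.113]
    - [0,0.3,-3.9,0,0,0,0]
    - [0,0.3,-3.9,0,0,0,0]
    - [0,0.3,-3.9,0,0,0,0]

```text
time_s: 6.75
tool_pos: [0.5246, -0.1641, 0.2095]
eef_rot: [-0.375, 0.374, -0.6, 0.6]
wrist_force: [0.6, 0.3, 0.0]
finger_gap: 0.0852
```

```bash
python3 - <<'E'
from h import *
d=img('top','t7.png');e=img('wrist','w7.png'); s,R=tool(); print(s['tool_pos'],R.round(3),s['finger_gap'],s['time_s'],s['joint_positions'].round(2))
P,u,v=pts(d); r=np.hypot(P[:,0]-.569,P[:,1]-.29)
m=(P[:,2]>.098)&(P[:,2]<.116)&(r<.076)&(r>.02); Q=P[m]
vx,vy,x0,y0=cv2.fitLine(Q[:,:2].astype(np.float32),cv2.DIST_HUBER,0,.001,.001).ravel(); print(len(Q),np.degrees(np.arctan2(vy,vx)),x0,y0)
P,u,v=pts(e)
m=(P[:,2]>.024)&(P[:,2]<.045)&(abs(P[:,0]-.55)<.06)&(abs(P[:,1]+.18)<.08); Q=P[m];print(len(Q))
I=np.zeros((450,400),np.uint8)
r=((0.64-Q[:,0])*2500).astype(int); c=((-.10-Q[:,1])*2500).astype(int)
k=(r>=0)&(r<450)&(c>=0)&(c<400); I[r[k],c[k]]=255
cv2.imwrite('pics/rast7.png',np.hstack([I,cv2.resize(e['pixels'],(400,450))[:,:,1]]))
E
```

```text
[ 0.52430479 -0.16962544  0.20957234] [[-0.447  0.002  0.895]
 [-0.895 -0.003 -0.447]
 [ 0.002 -1.     0.003]] 0.08567752999799672 6.85 [ 0.12  0.42  0.12  2.03 -0.07  0.69 -1.75]
56 -5.740924 0.52189296 0.2964679
1227
```

View pics/rast7.png

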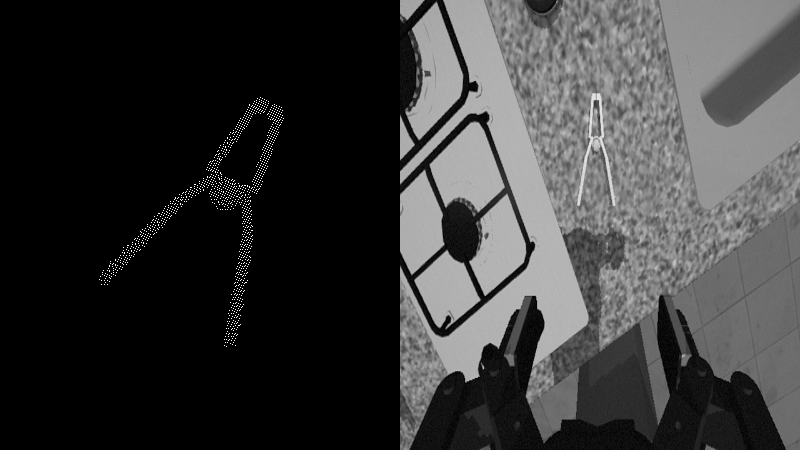

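Call:
step_arm:
  commands:
    - [0.15,0.2,-0.3,-4,0,0,0]
    - [0.15,0,0,-4,0,0,0]
    - [0.15,0,0,-4,0,0,0]
    - [0.15,0,0,-4,0,0,0]
    - [0.15,0,0,-2,0,0,0]

```text
time_s: 7.27
tool_pos: [0.5253, -0.1642, 0.0256]
eef_rot: [0.374, -0.375, 0.601, -0.599]
wrist_force: [0.5, -0.3, 0.6]
finger_gap: 0.0723
```

Call:
step_arm:
  commands:
    - [0.15,0,0,-1.5,0,0,0]
    - [0.15,0,0,-1,0,0,0]
    - [0.15,0,0,0,0,0,0]

```text
time_s: 7.52
tool_pos: [0.5259, -0.1646, 0.0025]
eef_rot: [0.374, -0.375, 0.6, -0.599]
wrist_force: [-0.1, 0.3, 0.5]
finger_gap: 0.0727
```

```bash
python3 - <<'E'
from h import *
e=img('wrist','w8.png'); s,R=tool(); print(s['tool_pos'],s['finger_gap'],s['wrist_force'])
E
```

```text
[ 0.52635855 -0.164809    0.00364594] 0.07245798834044886 [-0.20919528 -0.83528407  0.29101011]
```

View pics/w8.png

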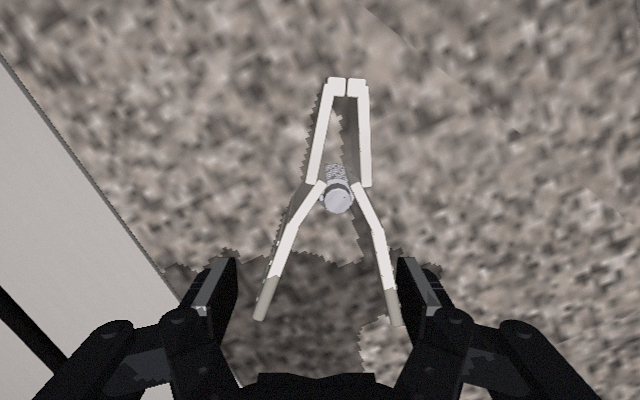

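Call:
step_arm:
  commands:
    - [0.15,0.1,-0.6,0,0,0,0]
    - [0.3,0,0,0,0,0,0]
    - [1,0,0,0,0,0,0]
    - [1,0,0,0,0,0,0]
    - [1,0,0,0,0,0,0]
  squeeze: 40

```text
time_s: 7.98
tool_pos: [0.5281, -0.1719, 0.0061]
eef_rot: [-0.375, 0.374, -0.599, 0.601]
wrist_force: [-4.5, 0.6, 19.4]
finger_gap: 0.0257
```

Call:
step_arm:
  commands:
    - [1,0,0,0,0,0,0]
    - [1,0,0,0,0,0,0]
    - [1,0,0,0,0,0,0]

```text
time_s: 8.23
tool_pos: [0.5281, -0.1719, 0.0061]
eef_rot: [-0.375, 0.374, -0.599, 0.601]
wrist_force: [-2.5, 0.5, 12.3]
finger_gap: 0.026
```

```bash
python3 - <<'E'
from h import *
e=img('wrist','w9.png'); s,R=tool(); print(s['tool_pos'],s['finger_gap'],s['wrist_force'],R.round(3))
E
```

```text
[ 0.52808282 -0.17189234  0.00614001] 0.02541732111228492 [-2.29234787 -0.51879881 12.34679268] [[-0.44   0.002  0.898]
 [-0.898 -0.001 -0.44 ]
 [-0.    -1.     0.002]]
```

View pics/w9.png

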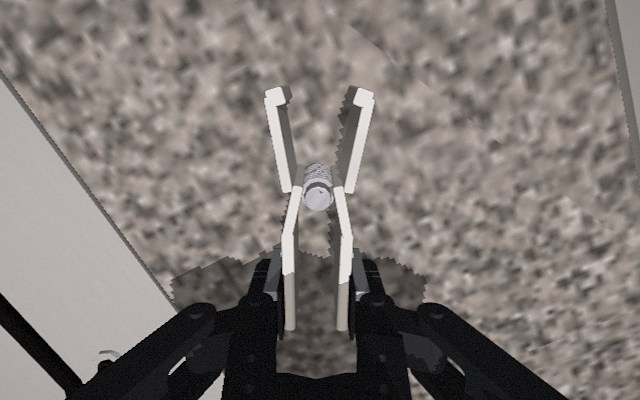

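Call:
step_arm:
  commands:
    - [1,0,0,1,0,0,0]
    - [1,0,0,2,0,0,0]
    - [1,0,0,4,0,0,0]
    - [1,0,0,4,0,0,0]
    - [1,0,0,4,0,0,0]

```text
time_s: 8.7
tool_pos: [0.527, -0.1711, 0.1568]
eef_rot: [0.375, -0.375, 0.6, -0.6]
wrist_force: [1.2, 0.0, -1.3]
finger_gap: 0.0258
```

Call:
step_arm:
  commands:
    - [1,-0.2,2,4,0,0,0.04]
    - [1,-0.5,3.4,0,0,0,0.04]
    - [1,-0.5,3.4,0,0,0,0.04]
    - [1,-0.5,3.4,0,0,0,0.04]
    - [1,-0.5,3.4,0,0,0,0.04]

```text
time_s: 9.12
tool_pos: [0.5052, -0.0153, 0.1931]
eef_rot: [-0.434, 0.432, -0.559, 0.559]
wrist_force: [0.4, 0.4, -1.4]
finger_gap: 0.026
```

Call:
step_arm:
  commands:
    - [1,-0.5,3.4,0,0,0,0.04]
    - [1,-0.5,3.4,0,0,0,0.04]
    - [1,-0.5,3.4,0,0,0,0.04]
    - [1,-0.5,3.4,0,0,0,0.05]
    - [1,0,0,0,0,0,0]

```text
time_s: 9.53
tool_pos: [0.4847, 0.1264, 0.1926]
eef_rot: [0.483, -0.48, 0.519, -0.517]
wrist_force: [0.0, 0.2, -0.2]
finger_gap: 0.026
```

```bash
cat > fit.py <<'E'
from h import *
import sys
def mouth(n,f):
    e=img(n,f); s,R=tool(); p=s['tool_pos']
    P,u,v=pts(e); L=(P-p)@R   # tool coords: x across, y down, z forward
    return e,s,R,p,P,L,u,v
if __name__=='__main__':
    e,s,R,p,P,L,u,v=mouth('wrist','w%s.png'%sys.argv[1])
    print(p,s['finger_gap'],s['wrist_force'],s['time_s'],'yaw z',np.degrees(np.arctan2(R[1,2],R[0,2])))
    m=(abs(L[:,0])<.04)&(L[:,2]>.02)&(L[:,2]<.11)&(abs(L[:,1]+.015)<.04); Q=L[m]
    print(len(Q),Q.min(0).round(4),Q.max(0).round(4)); 
    top=np.percentile(Q[:,1],[2,5,10,20,50]); print('y pct',top.round(4))
    T=Q[Q[:,1]<top[1]+.006]
    I=np.zeros((500,500),np.uint8); r=(.1-T[:,2])*5000; c=(T[:,0]+.05)*5000
    k=(r>=0)&(r<500)&(c>=0)&(c<500); I[r[k].astype(int),c[k].astype(int)]=255
    cv2.imwrite('pics/rast%s.png'%sys.argv[1],I)
E
python3 fit.py 10
```

```text
[0.4851035  0.12307052 0.19251361] 0.02554247113573406 [ 0.08732778 -0.90582732 -1.18912454] 9.5833 yaw z -4.437974954617894
7653 [-0.0209 -0.029   0.02  ] [0.0156 0.0063 0.0814]
y pct [-0.0279 -0.0277 -0.0274 -0.027  -0.0262]
```

View pics/rast10.png

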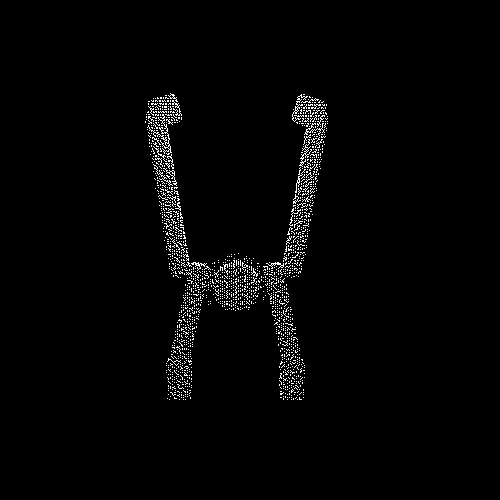

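View pics/w10.png

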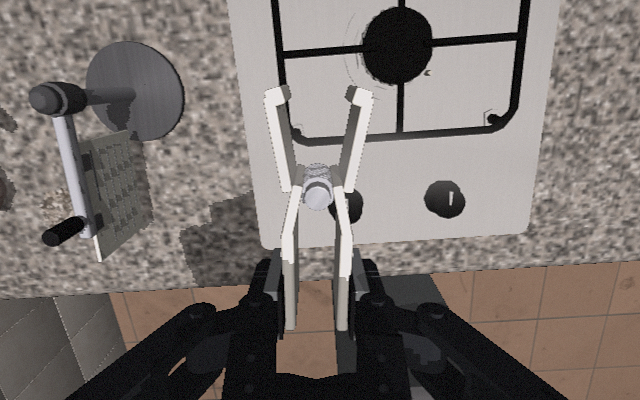

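Call:
step_arm:
  commands:
    - [1,-2.4,3.1,0,0,0,0]
    - [1,-2.4,3.1,0,0,0,0]
    - [1,-2.4,3.1,0,0,0,0]
    - [1,-2.4,3.1,0,0,0,0]
    - [1,-2.4,3.1,0,0,0,0]

```text
time_s: 10.0
tool_pos: [0.3651, 0.2743, 0.1923]
eef_rot: [-0.478, 0.477, -0.521, 0.521]
wrist_force: [0.1, 0.6, 0.2]
finger_gap: 0.0258
```

Call:
step_arm:
  commands:
    - [1,-2.4,3.1,0,0,0,0]
    - [1,0,0,0,0,0,0]
    - [1,0,0,0,0,0,0]

```text
time_s: 10.25
tool_pos: [0.3408, 0.3065, 0.1922]
eef_rot: [0.48, -0.479, 0.52, -0.52]
wrist_force: [1.0, -0.8, -0.2]
finger_gap: 0.0257
```

```bash
cat > rel.py <<'E'
from fit import *
e,s,R,p,P,L,u,v=mouth('wrist','w%s.png'%sys.argv[1])
print(p,s['finger_gap'],s['wrist_force'],s['time_s'],'yaw z',np.degrees(np.arctan2(R[1,2],R[0,2])),s['joint_positions'].round(2))
post=np.array([.569,.2912])
r=np.hypot(P[:,0]-post[0],P[:,1]-post[1])
def line(m):
    Q=P[m]; 
    if len(Q)<20: print('few',len(Q)); return
    vx,vy,x0,y0=cv2.fitLine(Q[:,:2].astype(np.float32),cv2.DIST_HUBER,0,.001,.001).ravel(); print(len(Q),'ang',np.degrees(np.arctan2(vy,vx)).round(2),x0,y0,Q.min(0).round(4),Q.max(0).round(4))
clip=(abs(L[:,0])<.04)&(L[:,2]>.02)&(L[:,2]<.09)&(abs(L[:,1]+.011)<.02)
print('bar');line((P[:,2]>.107)&(P[:,2]<.113)&(r<.076)&(r>.016)&~clip)
print('card top');line((P[:,2]>.096)&(P[:,2]<.103)&(r<.13)&(r>.104)&~clip)
m=(P[:,2]>.12)&(P[:,2]<.128)&(r<.016); print('cap',P[m].mean(0) if m.any() else None)
E
python3 rel.py 11
```

```text
[0.34178082 0.3049978  0.19205959] 0.025880642271254892 [ 0.58495336 -0.45735309 -0.84025518] 10.3 yaw z -4.780950576265898 [-0.85  0.34 -0.    2.23  0.    0.56 -2.51]
bar
few 0
card top
154 ang -6.79 0.45587957 0.30086723 [0.4442 0.2987 0.0961] [0.4652 0.303  0.1011]
cap None
```

View pics/w11.png

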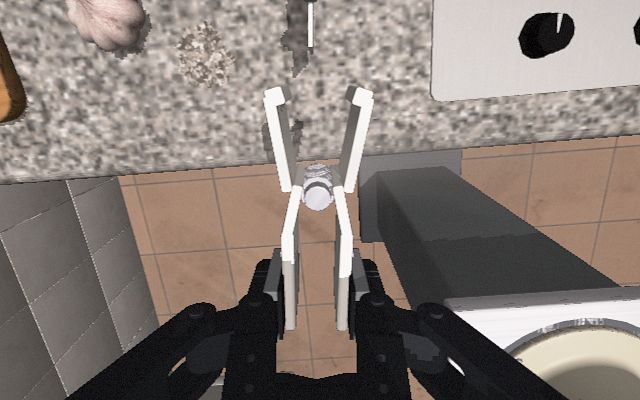

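Call:
step_arm:
  commands:
    - [1,0,0.2,-3,0,0,0]
    - [1,0,0,-3,0,0,0]
    - [1,0,0,-3,0,0,0]
    - [1,0,0,-3,0,0,0]
    - [1,0,0,-1.7,0,0,0]

```text
time_s: 10.72
tool_pos: [0.3429, 0.3049, 0.0525]
eef_rot: [-0.477, 0.478, -0.521, 0.522]
wrist_force: [-0.1, 0.2, -0.7]
finger_gap: 0.0255
```

Call:
step_arm:
  commands:
    - [1,0,0,0,0,0,0]
    - [1,0,0,0,0,0,0]

```text
time_s: 10.88
tool_pos: [0.3426, 0.3054, 0.0543]
eef_rot: [-0.477, 0.478, -0.521, 0.522]
wrist_force: [-0.6, -0.3, -0.0]
finger_gap: 0.0258
```

```bash
python3 rel.py 12;python3 - <<'E'
from h import *
for i in range(4):
    d=img('wrist'); print(env.read_state()['tool_pos'].round(4))
E
```

```text
[0.34280599 0.30616533 0.05512889] 0.025813029126504072 [ 0.02114356  0.84825248 -0.25954489] 10.9333 yaw z -4.972441056025596 [-0.85  0.61 -0.    2.34  0.01  0.2  -2.52]
bar
few 0
card top
104 ang 81.33 0.44489968 0.30162925 [0.444  0.3002 0.0962] [0.446  0.3031 0.101 ]
cap None
[0.3429 0.3067 0.0556]
[0.3428 0.3071 0.0558]
[0.3427 0.3074 0.0559]
[0.3425 0.3075 0.0558]
```

View pics/w12.png

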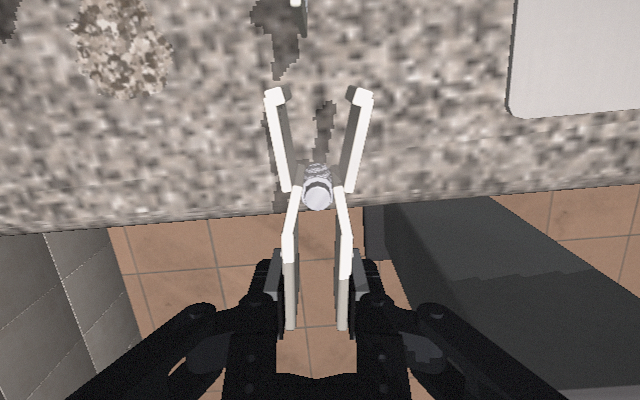

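Call:
step_arm:
  commands:
    - [1,0,0.15,0,0,0,0]
    - [1,0.6,-0.05,0,0,0,0]
    - [1,0.6,-0.05,0,0,0,0]
    - [1,0.6,-0.05,0,0,0,0]
    - [1,0,0,0,0,0,0]

```text
time_s: 11.55
tool_pos: [0.3616, 0.3074, 0.0546]
eef_rot: [-0.479, 0.478, -0.521, 0.521]
wrist_force: [0.1, 0.6, -0.8]
finger_gap: 0.0259
```

```bash
python3 rel.py 13; python3 - <<'E'
from h import *
d=img('scene','s13.png'); a=d['pixels'][180:320,190:370,::-1]; cv2.imwrite('pics/s13c.png',cv2.resize(a,None,fx=4,fy=4,interpolation=2))
E
```

```text
[0.36071207 0.30722267 0.05451069] 0.025766133642816342 [ 0.3598353  -0.26160761 -1.07315988] 11.6 yaw z -4.896954016506561 [-0.82  0.61 -0.01  2.3   0.02  0.22 -2.5 ]
bar
few 0
card top
916 ang -5.33 0.45524448 0.30076912 [0.4443 0.2987 0.0961] [0.4645 0.3031 0.1016]
cap None
```

View pics/w13.png

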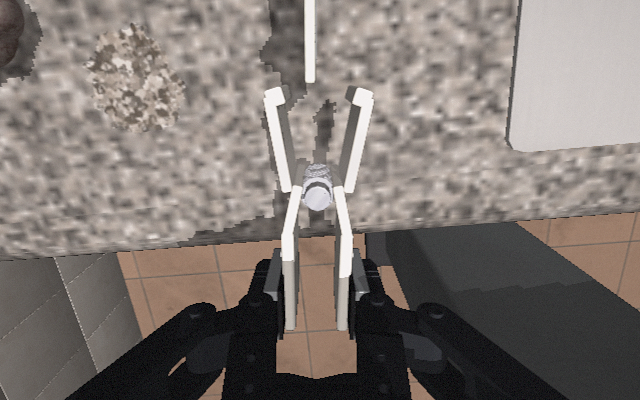

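View pics/s13c.png

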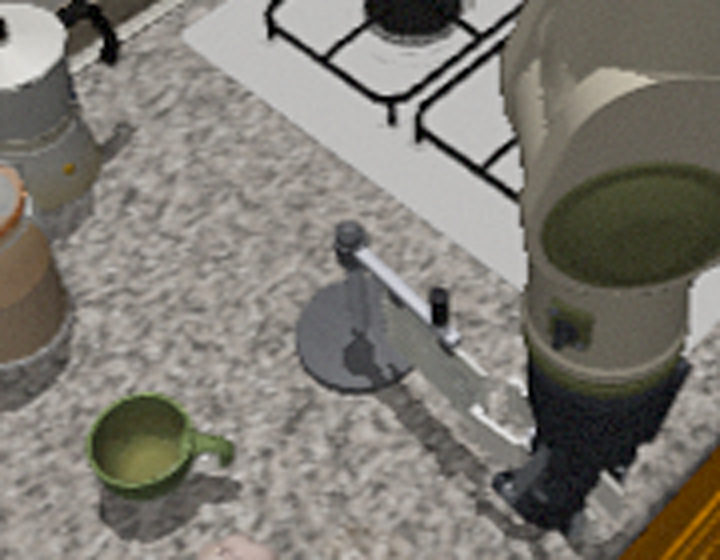

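```bash
cat > camrel.py <<'E'
from fit import *
e,s,R,p,P,L,u,v=mouth('wrist','w%s.png'%sys.argv[1])
print(p,s['time_s'],s['wrist_force'].round(1),s['finger_gap'],e['cx'],e['cy'])
cam=-e['R'].T@e['t']; print('cam in tool',(R.T@(cam-p)).round(4),'R cam/tool',(e['R']@R).round(3).tolist())
post=np.array([.569,.2912]); a=np.array([.9963,-.0854]); n=np.array([-a[1],a[0]])
# card frame: s = along inward from edge, t lateral
E0=post-.125*a; S=(P[:,:2]-E0)@a; T=(P[:,:2]-E0)@n; Z=P[:,2]
m=(Z>.095)&(Z<.103)&(abs(S-.01)<.02)&(abs(T)<.012)
print('card top',m.sum(),'S min',np.percentile(S[m],2).round(4),'T mean',T[m].mean().round(4),'z',np.median(Z[m]).round(4))
f=200/np.tan(np.radians(e['vertical_fov'])/2)
zt=p[2]+.0275
m=(abs(Z-zt)<.004)&(L[:,2]>.06)&(L[:,2]<.09)&(abs(L[:,0])<.03)
for sgn in(1,-1):
    k=m&(sgn*L[:,0]>0); print('jaw',k.sum(),'S',np.percentile(S[k],[2,98]).round(4),'T',np.percentile(T[k],[2,98]).round(4),'z',np.median(Z[k]).round(4),'px',u[k].mean().round(1),v[k].mean().round(1))
E
python3 camrel.py 14
```

```text
[0.35977154 0.30713104 0.0544147 ] 11.7 [ 0.3  0.1 -0.8] 0.02559202654333711 315.9670818059083 195.37781812598436
cam in tool [ 0.0004 -0.1423  0.0844] R cam/tool [[1.0, 0.001, 0.0], [0.0, -0.326, -0.945], [-0.001, 0.945, -0.326]]
card top 868 S min 0.0004 T mean -0.0002 z 0.0994
jaw 956 S [-0.0243 -0.0035] T [-0.0205 -0.0144] z 0.0811 px 360.9 117.6
jaw 953 S [-0.0244 -0.0032] T [0.0088 0.0148] z 0.0811 px 274.2 117.1
```

Call:
step_arm:
  commands:
    - [1,0,0.25,0,0,0,0]
    - [1,0.4,-0.03,0,0,0,0]
    - [1,0.4,-0.03,0,0,0,0]
    - [1,0.2,-0.02,0,0,0,0]
    - [1,0,0,0,0,0,0]

```text
time_s: 12.12
tool_pos: [0.3704, 0.309, 0.0545]
eef_rot: [-0.478, 0.478, -0.521, 0.521]
wrist_force: [-0.5, -0.6, -1.2]
finger_gap: 0.0258
```

```bash
python3 camrel.py 15
```

```text
[0.37007175 0.30892502 0.05447246] 12.1667 [-0.9 -0.  -0.5] 0.02566184870185378 315.9670818059083 195.37781812598436
cam in tool [ 0.0003 -0.1423  0.0844] R cam/tool [[1.0, 0.001, 0.0], [0.001, -0.326, -0.945], [-0.0, 0.945, -0.326]]
card top 1140 S min 0.0006 T mean -0.0001 z 0.0995
jaw 950 S [-0.0142  0.0066] T [-0.0178 -0.0117] z 0.0811 px 360.9 117.5
jaw 960 S [-0.0142  0.0068] T [0.0115 0.0176] z 0.0811 px 274.3 117.1
```

View pics/w15.png

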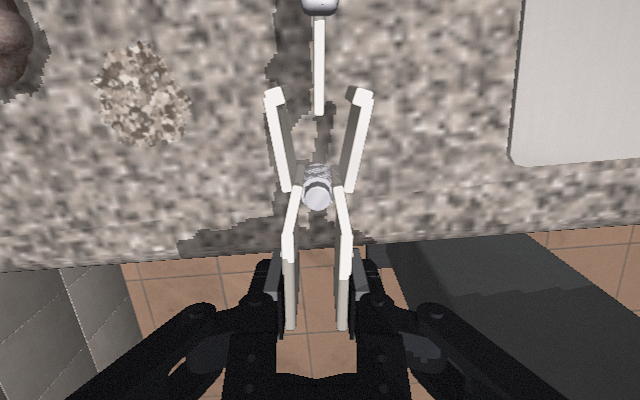

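Call:
step_arm:
  commands:
    - [1,0.4,-0.03,0,0,0,0]
    - [1,0.4,-0.04,0,0,0,0]
    - [1,0.4,-0.03,0,0,0,0]
    - [1,0,0,0,0,0,0]
    - [1,0,0,0,0,0,0]

```text
time_s: 12.58
tool_pos: [0.3821, 0.3079, 0.0545]
eef_rot: [0.478, -0.478, 0.521, -0.521]
wrist_force: [-0.7, 0.3, -0.2]
finger_gap: 0.0257
```

```bash
python3 camrel.py 16
```

```text
[0.38178547 0.30791595 0.05447749] 12.6333 [ 0.1 -0.6 -0.6] 0.026236655493872375 315.9670818059083 195.37781812598436
cam in tool [ 0.0004 -0.1422  0.0844] R cam/tool [[1.0, 0.001, 0.0], [0.0, -0.326, -0.945], [-0.0, 0.945, -0.326]]
card top 958 S min 0.0007 T mean -0.0001 z 0.0994
jaw 952 S [-0.0024  0.0183] T [-0.0179 -0.0117] z 0.0811 px 360.9 117.7
jaw 949 S [-0.0025  0.0186] T [0.0115 0.0175] z 0.081 px 274.2 117.0
```

View pics/w16.png

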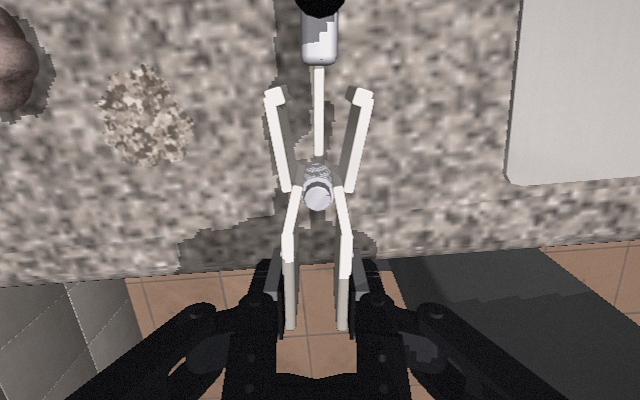

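Call:
step_arm:
  commands:
    - [1,0,0,0,0,0,0]
    - [1,0,0,0,0,0,0]
    - [1,0,0,0,0,0,0]
    - [1,0,0,0,0,0,0]
    - [1,0,0,0,0,0,0]

```text
time_s: 13.05
tool_pos: [0.3817, 0.3081, 0.0545]
eef_rot: [0.479, -0.479, 0.521, -0.521]
wrist_force: [0.6, -0.1, -0.6]
finger_gap: 0.0257
```

```bash
python3 camrel.py 17; python3 rel.py 18; python3 -c "
from h import *
print(env.hand_in())"
```

```text
[0.38166918 0.30807706 0.05453005] 13.1 [-0.8 -0.5 -0. ] 0.025812727462891503 315.9670818059083 195.37781812598436
cam in tool [ 0.0004 -0.1422  0.0841] R cam/tool [[1.0, 0.0, 0.0], [0.001, -0.327, -0.945], [-0.0, 0.945, -0.327]]
card top 926 S min 0.0007 T mean -0.0002 z 0.0994
jaw 943 S [-0.0026  0.0179] T [-0.0177 -0.0116] z 0.0812 px 361.0 117.2
jaw 940 S [-0.0024  0.0181] T [0.0116 0.0177] z 0.0812 px 274.2 116.3
[0.38164522 0.30807576 0.0544981 ] 0.025565801195109168 [-0.60982466  0.28198747 -1.49441643] 13.15 yaw z -4.81832060526672 [-0.79  0.62 -0.01  2.27  0.03  0.25 -2.48]
bar
few 0
card top
757 ang -5.51 0.45295468 0.30098313 [0.4445 0.2984 0.0975] [0.4655 0.3029 0.1016]
cap None
the job is handed in; nothing more can be done
None
```

The recipe arm is out at its stop, and the clip is held squeezed open around the card's free edge. I handed the job in at about 13 s; it reports no verdict.

- **Arm:** I pushed the knob with shut fingers until the wrist felt the stop, a jump to about 18 N. At that point the bar stood at about -4.9°. It was not in view in the last picture, but the card's top edge read about -5.4°, so the arm has stayed put.
- **Clip:** I gripped it by the tails with 40 N, which opened it fully (tails parallel), then lifted it and brought it in from outside the card's edge.
- **Last checks:**
  - **Depth:** the jaw tips are about 18 mm past the free edge.
  - **Side to side:** the clip is centred on the card within about 0.5 mm, with the inner jaw faces about 11 mm away on each side.
  - **Height and angle:** the mouth is about 64 mm above the worktop, and the clip's length is within about 1° of the card's.
  - **Force:** the wrist reading is only noise, about 1 N, so there is no sign of the clip pressing on the card.
- **Disagreement:** one earlier sideways estimate, based on the noisy tool-position reading, differed from the camera by about 2–3 mm. I trusted the camera, and the later pictures agreed with it.
- **Bystanders:** I kept well clear of the timer, cup and garlic throughout, but did not measure their positions again at the end.

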